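Take the stray round biscuit off the sheet with tongs

TASK

A round biscuit has strayed among the square ones on the metal sheet. Pick up the spring tongs lying beside the sheet, close their jaws on the round biscuit from both sides, and lift it with them so that it hangs at least 12 cm above the table; the program finishes while still holding it up there in the squeezed tongs. Never touch the round biscuit with the gripper itself, and leave the square biscuits, jar, cup and bowl where they are.

Things in the scene. Friction and masses are not known exactly. Their poses are not given: they have to be found in the camera images.
- tongs_grip (a point): Where to grip the tongs: midway between their arms, half-way up the strip (15 mm above the table when lying). x points to the jaws (108 mm ahead; back bend 108 mm behind), y from the hinged arm (-y) to the other arm (+y), z up. Here the arms are 54 mm wide over their outsides when open, 40 mm when shut on the round biscuit; they splay 0.034 rad each towards the jaws.
- tongs_jaws (a point): Midpoint between the open jaws, 15 mm above their lower edge; fixed to the +y arm, axes as tongs_grip. Jaws: shallow Vs, hollow sides inwards, 43 mm long, 30 mm tall, tips 22 mm ahead; open gap 75 mm at mid-jaw, 61 mm at the ends, 84 mm over the outsides. Squeezing brings the -y jaw in by 0.216 m x joint value, so the true midpoint shifts by half of that to +y.
- tongs_arm (a joint): Spring hinge of the tongs at the back bend: 0 rad open (at rest), about 0.125 shut on the round biscuit, 0.22 end stop; springs open when let go. Pressing the arms together at tongs_grip takes 4 N to start, about 6 N to reach the biscuit; use 20 to 30 N for a firm hold. Pressed in by 3 to 5 mm there, the tongs can be carried with jaws still open.
- tongs: Plain steel spring tongs, 240 mm long, of 3 mm strip 30 mm tall, lying on their side left of the sheet (strip on edge, jaws opening level), about 0.11 kg, balanced about 12 mm ahead of tongs_grip. Origin below tongs_grip at the lower edge of the strip; same axes.
- round_biscuit_center (a point): Centre (half-way up) of the round biscuit, a stiff disc 46 mm across and 18 mm thick, dark chocolate lower half and golden top like the others, about 30 g, lying flat on the sheet, always in the row nearest the robot. z up.
- round_biscuit: The round biscuit; origin at the centre of its underside.
- sheet: Fixed flat aluminium sheet, no rim, 240 x 310 x 6 mm (x, y, z); origin at the centre of its underside on the table, y along the rows. Three biscuits 95 mm apart in the near row (55 mm before the centre), two in the far row (45 mm behind it, 100 mm apart). Nothing lies between the near row and the robot.
- square1: Square biscuit, 44 x 44 x 12 mm, on the sheet (near row); origin at the centre of its underside. Leave alone.
- square2: Square biscuit, 44 x 44 x 12 mm, on the sheet (near row); origin at the centre of its underside. Leave alone.
- square3: Square biscuit, 44 x 44 x 12 mm, on the sheet (far row); origin at the centre of its underside. Leave alone.
- square4: Square biscuit, 44 x 44 x 12 mm, on the sheet (far row); origin at the centre of its underside. Leave alone.
- cup: Small steel cup, 70 mm across, 60 mm tall, right of the sheet; origin under its centre. Leave alone.
- jar: Closed jar, 60 mm across, 90 mm tall, far left of the sheet; origin under its centre. Leave alone.
- bowl: Steel bowl, 120 mm across, 50 mm tall, right of the sheet; origin under its centre. Leave alone.

How it is judged (in metres and radians):
On the way, in this order (a step that is already met when the one before it is completed fails the run):
1. the tongs are picked up in the gripper (height (world z) of tongs_grip above 0.03 m and contact force between the fingers and tongs above 1 N), for 0.2 s.
2. the jaws are closed on the round biscuit from both sides (contact force between tongs and round_biscuit above 1 N and value of joint tongs_arm between 0.09 and 0.16 rad and contact force between the fingers and tongs above 2 N and x of round_biscuit_center in the frame of tongs_jaws between -0.03 and 0.03 m and y of round_biscuit_center in the frame of tongs_jaws between -0.02 and 0.04 m and z of round_biscuit_center in the frame of tongs_jaws between -0.03 and 0.018 m), for 0.2 s.
At the end, for the whole second after the job is handed in: The round biscuit's centre is over 120 mm above the table, nearly still (under 50 mm/s), pinched between the jaws (over 1 N; tongs_arm 0.09 to 0.16) of the tongs, which the gripper squeezes (over 2 N); square biscuits, jar, cup and bowl within 15 mm of their starts (all of step 2 and height (world z) of round_biscuit_center above 0.12 m and linear speed of round_biscuit below 0.05 m/s and contact force between round_biscuit and sheet below 0.05 N and distance of each of square1, square2, square3, square4, cup, jar, bowl from where it was at the start of the episode below 0.015 m); the arm keeps its last pose, push and grip.
It fails at once if the gripper or arm touches the round biscuit (contact force between any of the fingers, the arm and round_biscuit above 0.3 N).
It fails at once if a square biscuit, the jar, the cup or the bowl is moved by more than 15 mm (distance of any of square1, square2, square3, square4, cup, jar, bowl from where it was at the start of the episode above 0.015 m).
It also fails if it takes over 42 s, if anything falls off the work surface, if the arm or the gripper's body presses on something with over 40 N, if the wrist force passes 120 N, or if a joint passes its speed limit or range.

ROBOT

A 6-joint arm with a two-finger parallel gripper is mounted at the origin on the work surface. World frame = base frame: x ahead of the robot, y to its left, z up, the work surface at z = 0. Lengths are in mm, angles in degrees, forces in N, time in s.
With the tool pointing down it reaches from about 375 to 825 mm from the base axis. Payload 5.5 kg.
Tool frame: the origin (TCP) lies on the centre line of the jaws, within the pads' length; the fingertips stand 14 mm ahead of it and the grasp point (between the pads) lies 5 mm behind it (manip.tip_reach is the distance from the TCP to the fingertips, in mm); z points along the fingers, y is the direction in which the jaws open and shut (so a half turn about z gives the same grasp; the last joint's range is limited). The gripper opens to 85 mm and grips with 20 to 120 N. Pads are 22 mm wide; open, the fingers measure 114 mm over their backs; the gripper's body (76 mm by 85 mm) begins 54 mm behind the grasp point. The pads swing forward as they close: fully open they stand 13 mm farther back than shut.
Start: joints at [-66.234, 17.962, -2.699, 69.339, 0, 90], TCP at [241.8, -549.115, 245.299] pointing down, gripper open.
Joint ranges: [-152.73, 152.73], [-39.44, 99.34], [-58.76, 71.6], [-118.89, 123.64], [-81.53, 83.1], [-180, 180]. Speed limits (degrees/s): [136.94, 136.94, 172.46, 180, 180, 180].

INTERFACE

Orientations are given as [roll, pitch, yaw] about the fixed x, y, z axes, in that order (R = Rz(yaw) Ry(pitch) Rx(roll)).
In Python, from plant import manip gives the robot as it stands.
- The arm moves only by the tool apply_moves, never from a script. Its argument "steps" is a list of rows, each an object of numbers: "hand": the opening, from 0 (shut) to 1 (fully open); "dx", "dy", "dz": the shift along the tool's x, y, z in m; "twist": the turn about the tool's z in rad. In form: [{"hand": .., "dx": .., "dy": .., "dz": .., "twist": ..}, ...]. A call has 1 to 8 rows; each row shifts and turns the commanded pose from where the row before left it, along the tool's axes as they then stand; what a row does not reach is not made up. A row lasts 1/12 s, in which the tool goes at most 41.7 mm and 7.16 degrees, less where a joint would pass 70% of its speed; a pose out of reach is approached as far as the arm can. A call with a gripper value outside its range is refused whole. The fingers move at their own pace and stop on an object; the grip force is fixed at half the most. Time passes only in rows, so rows that do not move let the fingers close. It gives the time, the measured TCP pose, the force and the opening at its end, in the units of the state.
- manip.read_state(): the state, without advancing time (a new reading comes with each control period).
- manip.get_image(name): name is "scene" or "top"; returns the picture (480x640x3 uint8, red, green, blue); there is no depth.
- manip.calibration(name): a dict with "fx", "fy", "cx", "cy" (pixels), "extrinsics" (4x4, takes a point from camera to world coordinates). Camera axes: x right, y down, z forward; pixel columns grow to the right and rows downward; lengths in mm; the calibration is good to about 2 mm. A picture is of the moment at which its call begins. calibration takes no time and is no camera call.
- manip.hand_in(): hands the job in, once; it reports no verdict.
The state is a dict: "time_s": time; "qpos": joint angles; "dq": joint speeds; "tau": joint torques, N m; "eef_pos": TCP position; "tool_rot": TCP orientation; "wrist_force": force on the tool from outside, world axes, zero at the start; "ft_torque": the same for the moment, N m; "finger_gap": opening from 0.0 (shut) to 1.0 (fully open).
Only numpy, scipy, OpenCV 4.12 (cv2) and the standard library are available. Lean on these libraries where they do the work, as an engineer would, in place of code of your own. Each camera call takes 0.05 s, during which the arm holds its last target. There are 200 camera calls.

## Working session

There is one attempt and no reset: what is moved stays moved. The work goes in short steps, Python scripts to look and compute and a tool call to move; the robot and the scene stay as the last step left them, time stands still between calls to the robot, and variables do not carry over. Pictures are saved under pics/ and viewed, about 8 in all and at most 12, crops included, and the job is handed in when it is done.

Besides the shell and the picture viewer there is one more tool, called after "Emit:" as name(argument=value, ...), one argument or row to a line, values as JSON. apply_moves: Moves the arm, as the interface text tells. Its arguments: {"type":"object","properties":{"steps":{"type":"array","items":{"type":"object","properties":{"hand":{"type":"number"},"dx":{"type":"number"},"dy":{"type":"number"},"dz":{"type":"number"},"twist":{"type":"number"}}}}},"required":["steps"]}

```bash
mkdir -p pics
python3 - <<'E'
from plant import manip
import cv2
for n in("top","scene"):
    im=manip.get_image(n); cv2.imwrite(f"pics/{n}0.png",im[:,:,::-1])
    c=manip.calibration(n); print(n,c)
s=manip.read_state(); print(s)
E
```

```text
top {'fx': 500.62873385010016, 'fy': 500.62873385010016, 'cx': 319.45461710871973, 'cy': 233.09527185723118, 'extrinsics': array([[-7.06671223e-03, -9.95496794e-01,  9.45314437e-02,
         4.67812406e+02],
       [-9.99908096e-01,  8.12836310e-03,  1.08503224e-02,
        -6.38048458e+01],
       [-1.15698471e-02, -9.44460798e-02, -9.95462745e-01,
         1.08934054e+03],
       [ 0.00000000e+00,  0.00000000e+00,  0.00000000e+00,
         1.00000000e+00]])}
scene {'fx': 556.9471769433279, 'fy': 556.9471769433279, 'cx': 317.4278095801003, 'cy': 243.23322515275828, 'extrinsics': array([[ 7.49632461e-01,  3.66798440e-01, -5.50917487e-01,
         1.27738832e+03],
       [ 6.61652215e-01, -4.35888269e-01,  6.10096520e-01,
        -8.48307747e+02],
       [-1.63560178e-02, -8.21863931e-01, -5.69448996e-01,
         8.10814235e+02],
       [ 0.00000000e+00,  0.00000000e+00,  0.00000000e+00,
         1.00000000e+00]])}
{'time_s': 0.1, 'qpos': array([-6.62355451e+01,  1.79993092e+01, -2.74766584e+00,  6.93404952e+01,
        1.35081631e-03,  8.99990824e+01]), 'dq': array([ 0.05606888, -0.05740667,  0.14747422,  0.00905341,  0.05276183,
        0.04066067]), 'tau': array([-2.03893025e-03, -5.40767562e+01,  3.40540516e+01,  1.12505938e-02,
        1.49311808e-05, -1.81466085e-06]), 'eef_pos': array([ 241.59367811, -548.66931218,  244.53583522]), 'tool_rot': array([-1.79912530e+02, -1.35221557e-03,  2.37653704e+01]), 'wrist_force': array([-0.02911528,  0.04699958,  0.27617845]), 'ft_torque': array([ 0.00951532, -0.01364804, -0.00359997]), 'finger_gap': 0.9999134460622646}
```

View pics/top0.png

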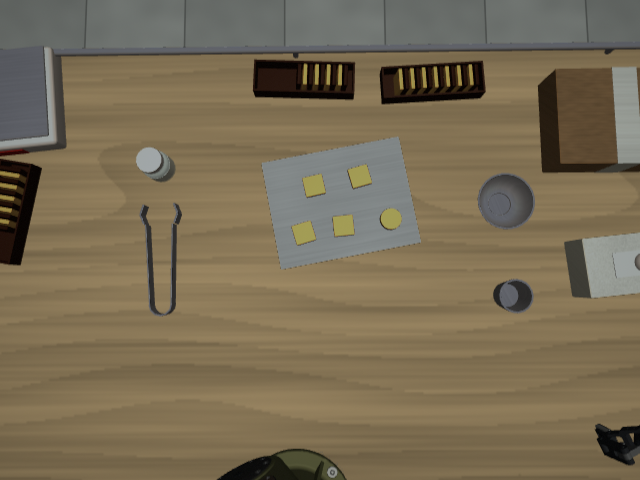

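View pics/scene0.png

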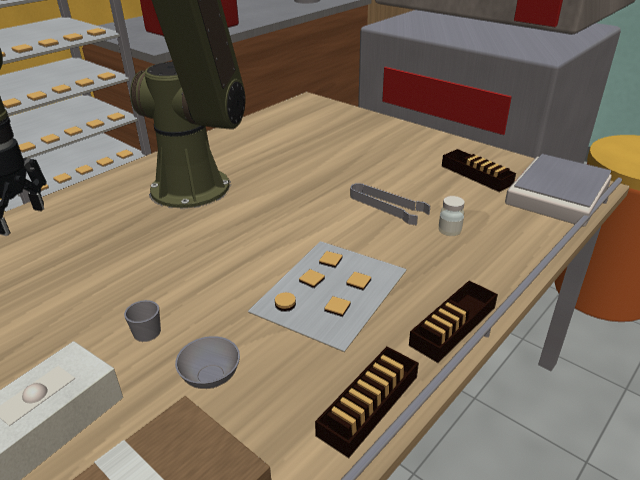

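The top view shows the tongs with jaws near (161,213) and bend near (162,314), pointing away from the robot. The round biscuit is at (391,218), the right end of the near row. The scene view agrees. Next I measure both.

```bash
cat > h.py <<'E'
import numpy as np, cv2
from plant import manip
def ray(n,uv,z):
    c=manip.calibration(n);E=c["extrinsics"]
    uv=np.atleast_2d(uv).astype(float)
    d=np.c_[(uv[:,0]-c["cx"])/c["fx"],(uv[:,1]-c["cy"])/c["fy"],np.ones(len(uv))]@E[:3,:3].T
    return E[:3,3]+d*((z-E[2,3])/d[:,2])[:,None]
def proj(n,p):
    c=manip.calibration(n);E=c["extrinsics"]
    q=(np.atleast_2d(p)-E[:3,3])@E[:3,:3]
    return np.c_[q[:,0]/q[:,2]*c["fx"]+c["cx"],q[:,1]/q[:,2]*c["fy"]+c["cy"]]
E
python3 - <<'E'
from h import *
im=cv2.imread("pics/top0.png")
hsv=cv2.cvtColor(im,cv2.COLOR_BGR2HSV)
# yellow biscuits
m=cv2.inRange(hsv,(15,110,120),(35,255,255)); m[:160]=0;m[260:]=0;m[:,:270]=0;m[:,420:]=0
n,l,s,c=cv2.connectedComponentsWithStats(m)
for i in range(1,n):
    if s[i,4]>100: print("bisc",s[i],c[i],ray("top",c[i],24 if c[i][0]>380 else 18)[0])
b=im.astype(int)
m=((b[:,:,0]-b[:,:,2])>-5).astype(np.uint8)
m[:202]=0;m[320:]=0;m[:,:135]=0;m[:,190:]=0
n,l,s,c=cv2.connectedComponentsWithStats(m)
print([ (tuple(x)) for x in s if x[4]>20])
for v in range(202,318,4):
    u=np.where(m[v])[0]
    if len(u): 
        g=np.split(u,np.where(np.diff(u)>2)[0]+1); print(v,[(k[0],k[-1]) for k in g])
a=cv2.resize(im[195:325,120:200],None,fx=4.4,fy=4.4,interpolation=cv2.INTER_CUBIC)
d=cv2.resize(im[180:260,340:430],None,fx=4.4,fy=4.4,interpolation=cv2.INTER_CUBIC)
o=np.zeros((a.shape[0],a.shape[1]+d.shape[1],3),np.uint8);o[:,:a.shape[1]]=a;o[:d.shape[0],a.shape[1]:]=d
cv2.imwrite("pics/c1.png",o)
E
```

```text
bisc [348 165  24  23 376] [359.40159574 176.1037234 ] [ 693.13270567 -139.740967     18.        ]
bisc [303 174  23  23 379] [313.51451187 185.32189974] [673.77076185 -39.97468833  18.        ]
bisc [381 209  20  20 322] [390.48757764 218.39440994] [ 599.34066332 -204.44173186   24.        ]
bisc [333 215  21  21 390] [343.0974359  225.31794872] [ 585.94344607 -103.12107899   18.        ]
bisc [292 221  24  24 391] [303.35294118 232.69565217] [570.69545361 -17.50233917  18.        ]
[(np.int32(0), np.int32(0), np.int32(640), np.int32(480), np.int32(306184)), (np.int32(173), np.int32(203), np.int32(8), np.int32(20), np.int32(87)), (np.int32(140), np.int32(205), np.int32(36), np.int32(111), np.int32(929))]
206 [(np.int64(142), np.int64(145)), (np.int64(174), np.int64(177))]
210 [(np.int64(141), np.int64(146)), (np.int64(176), np.int64(179))]
214 [(np.int64(140), np.int64(145)), (np.int64(176), np.int64(180))]
218 [(np.int64(141), np.int64(145)), (np.int64(175), np.int64(179))]
222 [(np.int64(142), np.int64(146)), (np.int64(176), np.int64(178))]
226 [(np.int64(145), np.int64(149)), (np
[... 814 characters left out ...]
t64(152)), (np.int64(171), np.int64(174))]
278 [(np.int64(148), np.int64(152)), (np.int64(171), np.int64(174))]
282 [(np.int64(148), np.int64(152)), (np.int64(171), np.int64(174))]
286 [(np.int64(148), np.int64(152)), (np.int64(171), np.int64(174))]
290 [(np.int64(149), np.int64(152)), (np.int64(171), np.int64(174))]
294 [(np.int64(149), np.int64(153)), (np.int64(171), np.int64(174))]
298 [(np.int64(149), np.int64(153)), (np.int64(171), np.int64(174))]
302 [(np.int64(149), np.int64(153)), (np.int64(171), np.int64(174))]
306 [(np.int64(149), np.int64(153)), (np.int64(170), np.int64(174))]
310 [(np.int64(150), np.int64(155)), (np.int64(169), np.int64(172))]
314 [(np.int64(155), np.int64(165))]
```

View pics/c1.png

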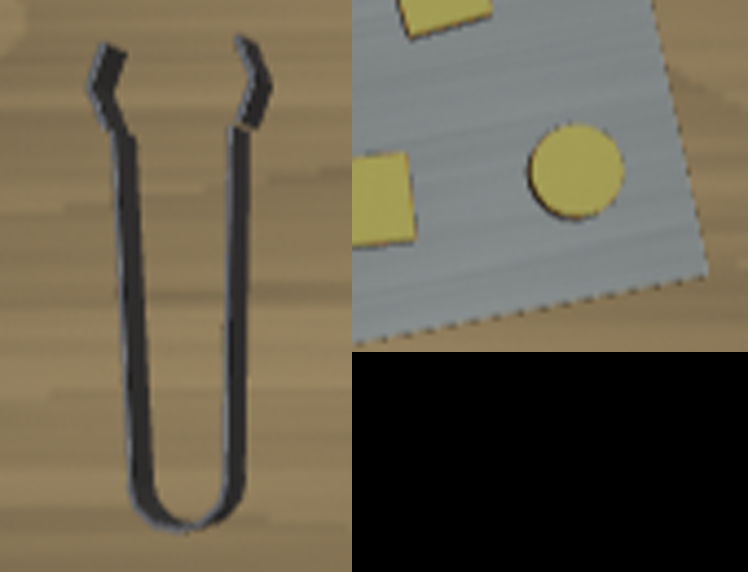

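Run:
```python
from h import *
print("bend",ray("top",(162,315.5),30)[0],"tipL",ray("top",(144.5,204.5),30)[0],"tipR",ray("top",(174,202.8),30)[0])
for v in (230,246,262,278,294):
    L={230:145.9,246:146.3,262:146.9,278:147.6,294:148.5}[v]; R={230:171.9,246:171.7,262:171.2,278:170.9,294:170.7}[v]
    a=ray("top",(L,v),30)[0];b=ray("top",(R,v),30)[0]; print(v,a,b, "mid",(a[:2]+b[:2]-[0,3])/2,"w",a[1]-b[1]+3)
```

```text
bend [397.24310487 279.72145842  30.        ] tipL [633.11538343 322.77351007  30.        ] tipR [636.23812707 259.32402443  30.        ]
230 [578.07571658 318.33721498  30.        ] [577.61676051 262.62079239  30.        ] mid [577.84623855 288.97900368] w 58.71642259439682
246 [543.82293278 316.59844661  30.        ] [543.39614509 262.33377029  30.        ] mid [543.60953893 287.96610845] w 57.26467631482478
262 [509.77501054 314.44401491  30.        ] [509.38710566 262.68709279  30.        ] mid [509.5810581  287.06555385] w 54.75692211614705
278 [475.93207247 312.09018995  30.        ] [475.57946486 262.61382833  30.        ] mid [475.75576867 285.85200914] w 52.47636162235926
294 [442.29105986 309.32698828  30.        ] [441.97330722 262.32941055  30.        ] mid [442.13218354 284.32819941] w 49.997577725562905
```

The tongs' grip point is near (505.5, 286.8) with yaw about 2°, and the round biscuit is at (599, -204). I approach with the tool yaw near 182°, because yaw near 2° would put joint 6 out of range.

Emit:
apply_moves(
  steps=[
    {"hand":1,"twist":-0.12},
    {"hand":1,"twist":-0.12},
    {"hand":1,"twist":-0.12},
    {"hand":1,"twist":-0.12},
    {"hand":1,"twist":-0.12},
    {"hand":1,"twist":-0.12},
    {"hand":1,"twist":-0.12},
    {"hand":1,"twist":-0.12},
  ],
)

```text
invalid input
```

Emit:
apply_moves(
  steps=[
    {"hand":1,"twist":-0.12},
    {"hand":1,"twist":-0.12},
    {"hand":1,"twist":-0.12},
    {"hand":1,"twist":-0.12},
    {"hand":1,"twist":-0.12},
    {"hand":1,"twist":-0.12},
    {"hand":1,"twist":-0.12},
    {"hand":1,"twist":-0.12},
  ],
)

```text
invalid input
```

Emit:
apply_moves(
  steps=[
    {"hand":1,"twist":-0.12},
    {"hand":1,"twist":-0.12},
    {"hand":1,"twist":-0.12},
    {"hand":1,"twist":-0.12},
    {"hand":1,"twist":-0.12},
    {"hand":1,"twist":-0.12},
    {"hand":1,"twist":-0.12},
    {"hand":1},
  ],
)

```text
invalid input
```

Emit:
apply_moves(
  steps=[
    {"hand":1,"dx":-0.0184,"dy":0.0327},
    {"hand":1,"dx":-0.0184,"dy":0.0327},
    {"hand":1,"dx":-0.0184,"dy":0.0327},
    {"hand":1,"dx":-0.0184,"dy":0.0327},
    {"hand":1,"dx":-0.0184,"dy":0.0327},
    {"hand":1,"dx":-0.0184,"dy":0.0327},
    {"hand":1,"dx":-0.0184,"dy":0.0327},
    {"hand":1,"dx":-0.0184,"dy":0.0327},
  ],
)

```text
invalid input
```

Emit:
apply_moves(
  steps=[
    {"hand":1.0,"dx":0,"dy":0,"dz":0,"twist":-0.12},
    {"hand":1.0,"dx":0,"dy":0,"dz":0,"twist":-0.12},
    {"hand":1.0,"dx":0,"dy":0,"dz":0,"twist":-0.12},
    {"hand":1.0,"dx":0,"dy":0,"dz":0,"twist":-0.12},
    {"hand":1.0,"dx":0,"dy":0,"dz":0,"twist":-0.12},
    {"hand":1.0,"dx":0,"dy":0,"dz":0,"twist":-0.12},
    {"hand":1.0,"dx":0,"dy":0,"dz":0,"twist":-0.12},
    {"hand":1.0,"dx":0,"dy":0,"dz":0,"twist":-0.12},
  ],
)

```text
time_s: 0.77
eef_pos: [241.7, -548.8, 244.8]
tool_rot: [-180.0, -0.0, 79.1]
wrist_force: [0.1, 0.6, -0.1]
finger_gap: 0.999
```

Every key is required. I continue with the rest of the twist.

Emit:
apply_moves(
  steps=[
    {"hand":1.0,"dx":0,"dy":0,"dz":0,"twist":-0.12},
    {"hand":1.0,"dx":0,"dy":0,"dz":0,"twist":-0.12},
    {"hand":1.0,"dx":0,"dy":0,"dz":0,"twist":-0.12},
    {"hand":1.0,"dx":0,"dy":0,"dz":0,"twist":-0.12},
    {"hand":1.0,"dx":0,"dy":0,"dz":0,"twist":-0.12},
    {"hand":1.0,"dx":0,"dy":0,"dz":0,"twist":-0.12},
    {"hand":1.0,"dx":0,"dy":0,"dz":0,"twist":-0.12},
    {"hand":1.0,"dx":0,"dy":0,"dz":0,"twist":-0.12},
  ],
)

```text
time_s: 1.43
eef_pos: [241.7, -548.8, 244.8]
tool_rot: [180.0, -0.1, 134.1]
wrist_force: [1.1, 0.3, 0.3]
finger_gap: 1.002
```

Emit:
apply_moves(
  steps=[
    {"hand":1.0,"dx":0,"dy":0,"dz":0,"twist":-0.12},
    {"hand":1.0,"dx":0,"dy":0,"dz":0,"twist":-0.12},
    {"hand":1.0,"dx":0,"dy":0,"dz":0,"twist":-0.12},
    {"hand":1.0,"dx":0,"dy":0,"dz":0,"twist":-0.12},
    {"hand":1.0,"dx":0,"dy":0,"dz":0,"twist":-0.12},
    {"hand":1.0,"dx":0,"dy":0,"dz":0,"twist":-0.12},
    {"hand":1.0,"dx":0,"dy":0,"dz":0,"twist":-0.12},
    {"hand":1.0,"dx":0,"dy":0,"dz":0,"twist":0},
  ],
)

```text
time_s: 2.1
eef_pos: [241.7, -548.8, 244.8]
tool_rot: [179.9, -0.0, -177.9]
wrist_force: [0.4, 0.5, 0.7]
finger_gap: 1.0
```

Emit:
apply_moves(
  steps=[
    {"hand":1.0,"dx":-0.0184,"dy":0.0327,"dz":0,"twist":0},
    {"hand":1.0,"dx":-0.0184,"dy":0.0327,"dz":0,"twist":0},
    {"hand":1.0,"dx":-0.0184,"dy":0.0327,"dz":0,"twist":0},
    {"hand":1.0,"dx":-0.0184,"dy":0.0327,"dz":0,"twist":0},
    {"hand":1.0,"dx":-0.0184,"dy":0.0327,"dz":0,"twist":0},
    {"hand":1.0,"dx":-0.0184,"dy":0.0327,"dz":0,"twist":0},
    {"hand":1.0,"dx":-0.0184,"dy":0.0327,"dz":0,"twist":0},
    {"hand":1.0,"dx":-0.0184,"dy":0.0327,"dz":0,"twist":0},
  ],
)

```text
time_s: 2.77
eef_pos: [380.5, -281.0, 245.2]
tool_rot: [180.0, 0.0, -178.3]
wrist_force: [0.6, -0.7, -0.6]
finger_gap: 0.999
```

Emit:
apply_moves(
  steps=[
    {"hand":1.0,"dx":-0.0184,"dy":0.0327,"dz":0,"twist":0},
    {"hand":1.0,"dx":-0.0184,"dy":0.0327,"dz":0,"twist":0},
    {"hand":1.0,"dx":-0.0184,"dy":0.0327,"dz":0,"twist":0},
    {"hand":1.0,"dx":-0.0184,"dy":0.0327,"dz":0,"twist":0},
    {"hand":1.0,"dx":-0.0058,"dy":0.0362,"dz":0.005,"twist":0},
    {"hand":1.0,"dx":-0.0058,"dy":0.0362,"dz":0.005,"twist":0},
    {"hand":1.0,"dx":-0.0058,"dy":0.0362,"dz":0.005,"twist":0},
    {"hand":1.0,"dx":-0.0058,"dy":0.0362,"dz":0.005,"twist":0},
  ],
)

```text
time_s: 3.43
eef_pos: [467.6, -2.3, 225.0]
tool_rot: [-180.0, -0.0, -178.3]
wrist_force: [1.0, -0.2, 0.5]
finger_gap: 1.0
```

Emit:
apply_moves(
  steps=[
    {"hand":1.0,"dx":-0.0058,"dy":0.0362,"dz":0.005,"twist":0},
    {"hand":1.0,"dx":-0.0058,"dy":0.0362,"dz":0.005,"twist":0},
    {"hand":1.0,"dx":-0.0058,"dy":0.0362,"dz":0.005,"twist":0},
    {"hand":1.0,"dx":-0.0058,"dy":0.0362,"dz":0.005,"twist":0},
    {"hand":1.0,"dx":-0.0058,"dy":0.0362,"dz":0.005,"twist":0},
    {"hand":1.0,"dx":-0.0058,"dy":0.0362,"dz":0.005,"twist":0},
    {"hand":1.0,"dx":-0.0058,"dy":0.0362,"dz":0.005,"twist":0},
    {"hand":1.0,"dx":-0.0058,"dy":0.0362,"dz":0.005,"twist":0},
  ],
)

```text
time_s: 4.1
eef_pos: [504.3, 288.7, 184.8]
tool_rot: [-180.0, -0.0, -178.3]
wrist_force: [1.2, -0.5, 0.4]
finger_gap: 0.999
```

Emit:
apply_moves(
  steps=[
    {"hand":1.0,"dx":0,"dy":0,"dz":0.03,"twist":-0.005},
    {"hand":1.0,"dx":0,"dy":0,"dz":0.03,"twist":0},
    {"hand":1.0,"dx":0,"dy":0,"dz":0.03,"twist":0},
    {"hand":1.0,"dx":0,"dy":0,"dz":0.03,"twist":0},
    {"hand":1.0,"dx":0,"dy":0,"dz":0.01,"twist":0},
    {"hand":1.0,"dx":0,"dy":0,"dz":0,"twist":0},
  ],
)

```text
time_s: 4.6
eef_pos: [502.1, 285.5, 52.3]
tool_rot: [-179.8, -0.3, -177.9]
wrist_force: [-1.0, -0.4, 0.7]
finger_gap: 1.002
```

Run:
```python
from h import *
a=manip.get_image("top")[190:330,100:240]; b=manip.get_image("scene")[110:250,330:470]
o=np.hstack([cv2.resize(x,None,fx=2.85,fy=2.85,interpolation=cv2.INTER_CUBIC) for x in (a,b)])
cv2.imwrite("pics/p2.png",o[:,:,::-1]); print(manip.read_state()["eef_pos"])
```

```text
[504.96761174 286.99550525  56.04044176]
```

View pics/p2.png

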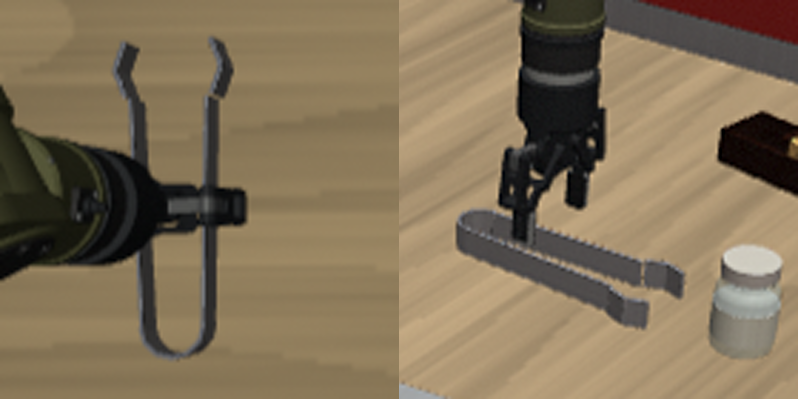

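The fingers stand astride the arms half-way along the tongs. I descend to TCP z of about 18.

Emit:
apply_moves(
  steps=[
    {"hand":1.0,"dx":0,"dy":0,"dz":0.012,"twist":0},
    {"hand":1.0,"dx":0,"dy":0,"dz":0.012,"twist":0},
    {"hand":1.0,"dx":0,"dy":0,"dz":0.013,"twist":0},
    {"hand":1.0,"dx":0,"dy":0,"dz":0,"twist":0},
    {"hand":0.7,"dx":0,"dy":0,"dz":0,"twist":0},
    {"hand":0.65,"dx":0,"dy":0,"dz":0,"twist":0},
    {"hand":0.6,"dx":0,"dy":0,"dz":0,"twist":0},
    {"hand":0.6,"dx":0,"dy":0,"dz":0,"twist":0},
  ],
)

```text
time_s: 5.37
eef_pos: [505.5, 287.4, 19.5]
tool_rot: [179.9, 0.1, -177.8]
wrist_force: [0.2, 0.5, 3.1]
finger_gap: 0.598
```

Emit:
apply_moves(
  steps=[
    {"hand":0.585,"dx":0,"dy":0,"dz":0,"twist":0},
    {"hand":0.585,"dx":0,"dy":0,"dz":0,"twist":0},
    {"hand":0.585,"dx":0,"dy":0,"dz":-0.005,"twist":0},
    {"hand":0.585,"dx":0,"dy":0,"dz":-0.01,"twist":0},
    {"hand":0.585,"dx":0,"dy":0,"dz":-0.015,"twist":0},
    {"hand":0.585,"dx":0,"dy":0,"dz":-0.01,"twist":0},
    {"hand":0.585,"dx":0,"dy":0,"dz":0,"twist":0},
    {"hand":0.585,"dx":0,"dy":0,"dz":0,"twist":0},
  ],
)

```text
time_s: 6.03
eef_pos: [505.3, 287.3, 59.3]
tool_rot: [179.9, 0.1, -177.8]
wrist_force: [-1.2, -1.0, -1.5]
finger_gap: 0.592
```

Run:
```python
from h import *
a=manip.get_image("top")[190:330,100:240]; b=manip.get_image("scene")[110:250,330:470]
o=np.hstack([cv2.resize(x,None,fx=2.85,fy=2.85,interpolation=cv2.INTER_CUBIC) for x in (a,b)])
cv2.imwrite("pics/p3.png",o[:,:,::-1]); print(manip.read_state()["eef_pos"])
```

```text
[504.30143832 286.66434636  57.96433586]
```

View pics/p3.png

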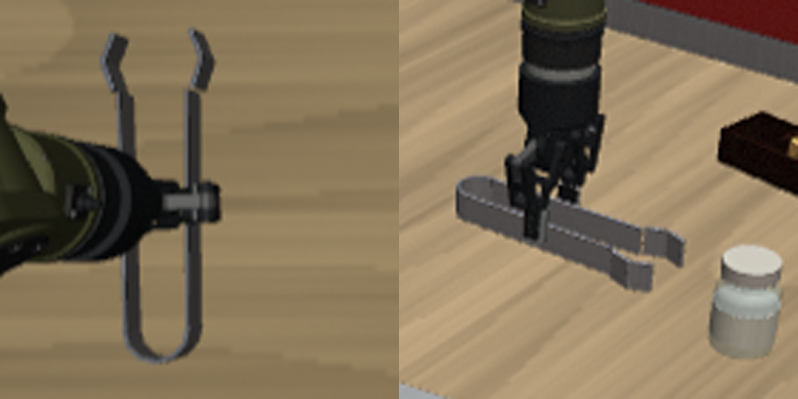

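The tongs hang level in the gripper with jaws open. I raise them, turn to the sheet's direction and carry them over.

Emit:
apply_moves(
  steps=[
    {"hand":0.585,"dx":0,"dy":0,"dz":-0.01,"twist":-0.028},
    {"hand":0.585,"dx":0,"dy":0,"dz":-0.018,"twist":-0.028},
    {"hand":0.585,"dx":0,"dy":0,"dz":-0.018,"twist":-0.028},
    {"hand":0.585,"dx":0,"dy":0,"dz":-0.016,"twist":-0.029},
    {"hand":0.585,"dx":0.0018,"dy":-0.01,"dz":0,"twist":0},
    {"hand":0.585,"dx":0.0035,"dy":-0.02,"dz":0,"twist":0},
    {"hand":0.585,"dx":0.0053,"dy":-0.03,"dz":0,"twist":0},
    {"hand":0.585,"dx":0.0053,"dy":-0.03,"dz":0,"twist":0},
  ],
)

```text
time_s: 6.8
eef_pos: [501.3, 194.0, 118.7]
tool_rot: [-180.0, -0.1, -171.3]
wrist_force: [0.5, 0.6, -1.0]
finger_gap: 0.581
```

Emit:
apply_moves(
  steps=[
    {"hand":0.585,"dx":0.0055,"dy":-0.03125,"dz":0,"twist":0},
    {"hand":0.585,"dx":0.0055,"dy":-0.03125,"dz":0,"twist":0},
    {"hand":0.585,"dx":0.0055,"dy":-0.03125,"dz":0,"twist":0},
    {"hand":0.585,"dx":0.0055,"dy":-0.03125,"dz":0,"twist":0},
    {"hand":0.585,"dx":0.0055,"dy":-0.03125,"dz":0,"twist":0},
    {"hand":0.585,"dx":0.0055,"dy":-0.03125,"dz":0,"twist":0},
    {"hand":0.585,"dx":0.0055,"dy":-0.03125,"dz":0,"twist":0},
    {"hand":0.585,"dx":0.0055,"dy":-0.03125,"dz":0,"twist":0},
  ],
)

```text
time_s: 7.47
eef_pos: [494.8, -60.2, 118.7]
tool_rot: [180.0, -0.1, -171.4]
wrist_force: [0.7, -0.3, -0.7]
finger_gap: 0.584
```

Emit:
apply_moves(
  steps=[
    {"hand":0.585,"dx":0.0053,"dy":-0.03,"dz":0,"twist":0},
    {"hand":0.585,"dx":0.0053,"dy":-0.03,"dz":0,"twist":0},
    {"hand":0.585,"dx":0.0053,"dy":-0.03,"dz":0,"twist":0},
    {"hand":0.585,"dx":0.0053,"dy":-0.03,"dz":0,"twist":0},
    {"hand":0.585,"dx":0.0035,"dy":-0.02,"dz":0,"twist":0},
    {"hand":0.585,"dx":0.0021,"dy":-0.012,"dz":0,"twist":0},
    {"hand":0.585,"dx":0.0014,"dy":-0.008,"dz":0,"twist":0},
    {"hand":0.585,"dx":0,"dy":0,"dz":0,"twist":0},
  ],
)

```text
time_s: 8.13
eef_pos: [492.1, -221.6, 119.4]
tool_rot: [180.0, -0.1, -171.4]
wrist_force: [-0.1, 0.5, -1.5]
finger_gap: 0.586
```

Run:
```python
from h import *
t=manip.get_image("top"); s=manip.get_image("scene"); cv2.imwrite("pics/t4.png",t[:,:,::-1])
a=t[170:270,330:450]; b=s[190:340,210:370]
o=np.hstack([cv2.resize(a,(480,400),interpolation=cv2.INTER_CUBIC),cv2.resize(b,(320,300),interpolation=cv2.INTER_CUBIC).copy() if 0 else cv2.resize(b,(320,400))])
cv2.imwrite("pics/p4.png",o[:,:,::-1]); S=manip.read_state(); print(S["eef_pos"],S["tool_rot"],S["finger_gap"])
```

```text
[ 492.34203464 -219.88899062  119.72514997] [ 1.79932774e+02 -4.33200555e-02 -1.71333672e+02] 0.5873505703684753
```

View pics/p4.png

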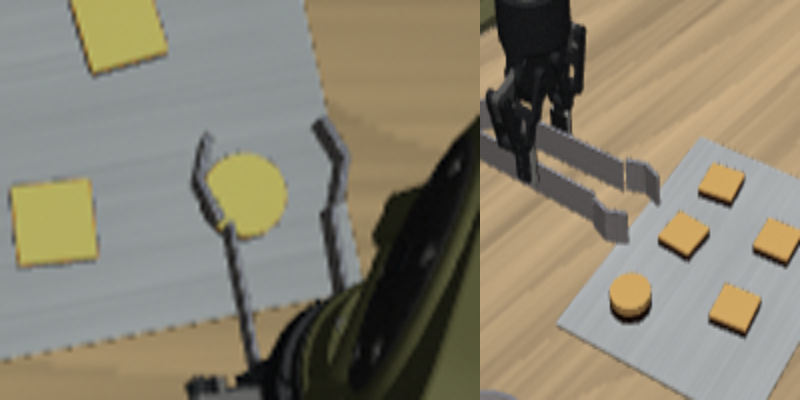

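The open jaws straddle the biscuit from above in the top view, with vertices near (379,215.5) and (416,209.5) and the biscuit at (391,218.6). Their height adds parallax, so I compute the offset.

Run:
```python
from h import *
P=dict(vL=(379.3,215.5),vR=(416,209.5),tL=(381.8,203.5),tR=(409.3,200.5),bL=(387,226.5),bR=(412,223))
W={k:ray("top",v,130)[0][:2] for k,v in P.items()}
for k in W: print(k,W[k].round(1))
for k in "vtb": print(k,((W[k+"L"]+W[k+"R"])/2).round(1), np.linalg.norm(W[k+"L"]-W[k+"R"]).round(1))
print(ray("top",(390.8,218.6),24)[0])
# biscuit from scene
im=cv2.imread("pics/scene0.png");h=cv2.cvtColor(im,cv2.COLOR_BGR2HSV)
m=cv2.inRange(h,(8,120,150),(30,255,255));m[:285]=0;m[315:]=0;m[:,:270]=0;m[:,305:]=0
M=cv2.moments(m,True);c=(M["m10"]/M["m00"],M["m01"]/M["m00"]);print(c,M["m00"],ray("scene",c,24)[0])
```

```text
vL [ 592.1 -169. ]
vR [ 603.1 -239.9]
tL [ 615.4 -174.3]
tR [ 620.8 -227.5]
bL [ 570.6 -183.4]
bR [ 577.  -231.6]
v [ 597.6 -204.5] 71.8
t [ 618.1 -200.9] 53.5
b [ 573.8 -207.5] 48.6
[ 598.89186386 -205.10018339   24.        ]
(284.6367924528302, 298.9858490566038) 212.0 [ 602.31997334 -210.51324161   24.        ]
```

The jaw midpoint and biscuit agree within 2 mm in the top view. I descend part-way and check again.

Emit:
apply_moves(
  steps=[
    {"hand":0.585,"dx":0,"dy":0,"dz":0.01,"twist":0},
    {"hand":0.585,"dx":0,"dy":0,"dz":0.018,"twist":0},
    {"hand":0.585,"dx":0,"dy":0,"dz":0.018,"twist":0},
    {"hand":0.585,"dx":0,"dy":0,"dz":0.013,"twist":0},
    {"hand":0.585,"dx":0,"dy":0,"dz":0.005,"twist":0},
    {"hand":0.585,"dx":0,"dy":0,"dz":0,"twist":0},
  ],
)

```text
time_s: 8.73
eef_pos: [491.6, -219.1, 54.5]
tool_rot: [179.9, -0.2, -171.3]
wrist_force: [0.3, -0.6, -0.5]
finger_gap: 0.583
```

Run:
```python
from h import *
t=manip.get_image("top"); s=manip.get_image("scene")
a=t[170:270,340:440]; b=s[240:340,230:330]
o=np.hstack([cv2.resize(x,(400,400),interpolation=cv2.INTER_CUBIC) for x in (a,b)])
cv2.imwrite("pics/p5.png",o[:,:,::-1]); S=manip.read_state(); print(S["eef_pos"],S["tool_rot"],S["finger_gap"],S["wrist_force"])
```

```text
[ 493.04373213 -220.12016113   56.45462583] [ 1.79993026e+02  2.52075749e-03 -1.71282429e+02] 0.5880695287582 [ 0.68970262 -0.23365067 -0.66575136]
```

View pics/p5.png

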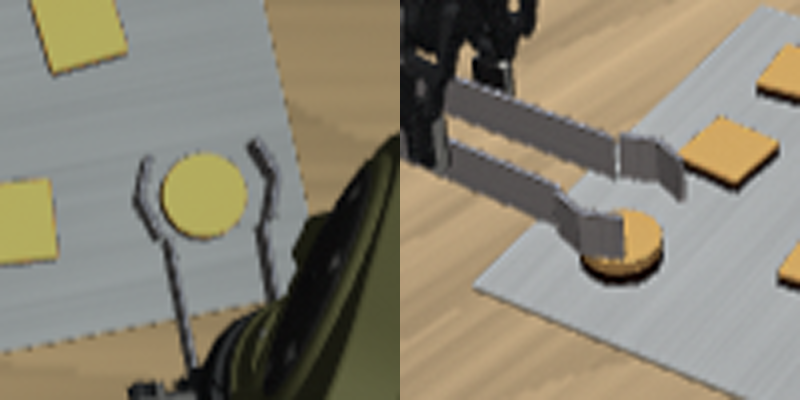

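The jaws are about 4 mm too far towards +y. I correct that and go down to about 10 mm jaw edge height.

Emit:
apply_moves(
  steps=[
    {"hand":0.585,"dx":-0.001,"dy":-0.004,"dz":0,"twist":0},
    {"hand":0.585,"dx":0,"dy":0,"dz":0.006,"twist":0},
    {"hand":0.585,"dx":0,"dy":0,"dz":0.009,"twist":0},
    {"hand":0.585,"dx":0,"dy":0,"dz":0.008,"twist":0},
    {"hand":0.585,"dx":0,"dy":0,"dz":0.005,"twist":0},
    {"hand":0.585,"dx":0,"dy":0,"dz":0,"twist":0},
    {"hand":0.585,"dx":0,"dy":0,"dz":0,"twist":0},
  ],
)

```text
time_s: 9.42
eef_pos: [493.7, -224.2, 27.6]
tool_rot: [180.0, -0.1, -171.3]
wrist_force: [-0.4, -0.2, -0.4]
finger_gap: 0.585
```

Run:
```python
from h import *
t=manip.get_image("top"); s=manip.get_image("scene")
a=t[170:270,340:440]; b=s[240:340,230:330]
o=np.hstack([cv2.resize(x,(400,400),interpolation=cv2.INTER_CUBIC) for x in (a,b)])
cv2.imwrite("pics/p6.png",o[:,:,::-1]); S=manip.read_state(); print(S["eef_pos"],S["tool_rot"],S["finger_gap"],S["wrist_force"])
```

```text
[ 494.49770203 -224.54022481   28.34478292] [ 1.79999837e+02  4.06549529e-03 -1.71339979e+02] 0.5856047938404633 [ 0.36063858  0.07333007 -0.53769582]
```

View pics/p6.png

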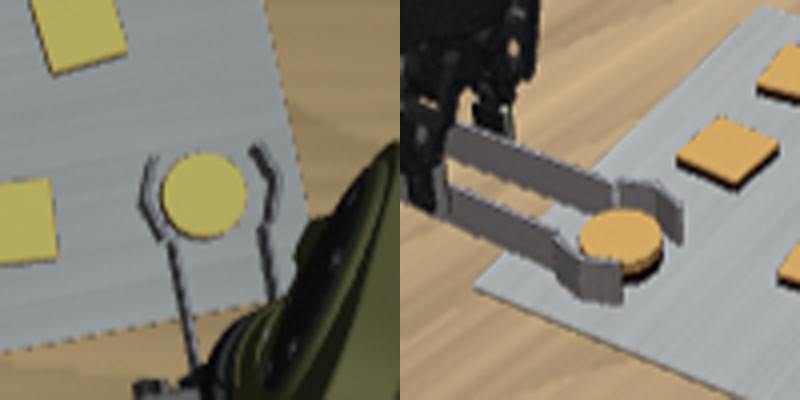

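The biscuit lies between the jaws with room on both sides. I close gradually.

Emit:
apply_moves(
  steps=[
    {"hand":0.56,"dx":0,"dy":0,"dz":0,"twist":0},
    {"hand":0.54,"dx":0,"dy":0,"dz":0,"twist":0},
    {"hand":0.52,"dx":0,"dy":0,"dz":0,"twist":0},
    {"hand":0.5,"dx":0,"dy":0,"dz":0,"twist":0},
    {"hand":0.48,"dx":0,"dy":0,"dz":0,"twist":0},
    {"hand":0.46,"dx":0,"dy":0,"dz":0,"twist":0},
    {"hand":0.44,"dx":0,"dy":0,"dz":0,"twist":0},
    {"hand":0.44,"dx":0,"dy":0,"dz":0,"twist":0},
  ],
)

```text
time_s: 10.18
eef_pos: [494.4, -224.5, 28.3]
tool_rot: [-180.0, 0.0, -171.3]
wrist_force: [0.7, -0.1, -0.3]
finger_gap: 0.459
```

Emit:
apply_moves(
  steps=[
    {"hand":0.42,"dx":0,"dy":0,"dz":0,"twist":0},
    {"hand":0.4,"dx":0,"dy":0,"dz":0,"twist":0},
    {"hand":0.4,"dx":0,"dy":0,"dz":0,"twist":0},
    {"hand":0.4,"dx":0,"dy":0,"dz":0,"twist":0},
  ],
)

```text
time_s: 10.52
eef_pos: [494.4, -224.5, 28.3]
tool_rot: [-180.0, 0.0, -171.3]
wrist_force: [0.2, -0.6, -0.9]
finger_gap: 0.462
```

Run:
```python
from h import *
t=manip.get_image("top"); s=manip.get_image("scene")
a=t[170:270,340:440]; b=s[240:340,230:330]
o=np.hstack([cv2.resize(x,(400,400),interpolation=cv2.INTER_CUBIC) for x in (a,b)])
cv2.imwrite("pics/p7.png",o[:,:,::-1]); S=manip.read_state(); print(S["eef_pos"],S["tool_rot"],S["finger_gap"],S["wrist_force"])
```

```text
[ 494.41338256 -224.49707953   28.31718091] [-1.79998436e+02 -3.12551279e-04 -1.71335962e+02] 0.45927390536116575 [ 0.2134841   0.40723825 -0.51943559]
```

View pics/p7.png

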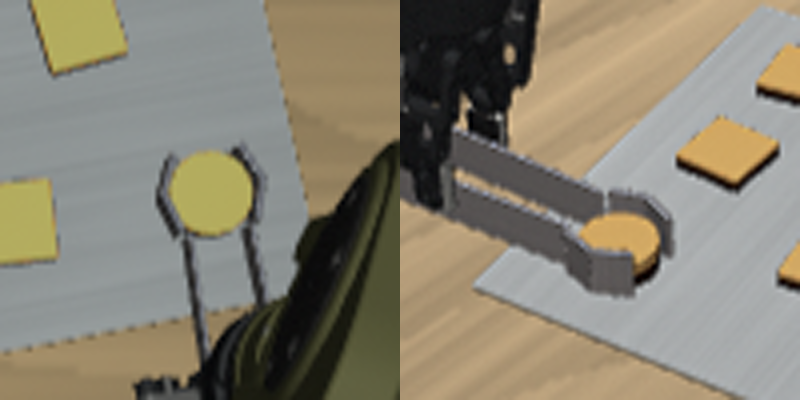

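The biscuit is pinched in both Vs and the opening holds at 0.46. I lift gently by 150 mm.

Emit:
apply_moves(
  steps=[
    {"hand":0.4,"dx":0,"dy":0,"dz":-0.004,"twist":0},
    {"hand":0.4,"dx":0,"dy":0,"dz":-0.008,"twist":0},
    {"hand":0.4,"dx":0,"dy":0,"dz":-0.012,"twist":0},
    {"hand":0.4,"dx":0,"dy":0,"dz":-0.014,"twist":0},
    {"hand":0.4,"dx":0,"dy":0,"dz":-0.014,"twist":0},
    {"hand":0.4,"dx":0,"dy":0,"dz":-0.014,"twist":0},
    {"hand":0.4,"dx":0,"dy":0,"dz":-0.014,"twist":0},
    {"hand":0.4,"dx":0,"dy":0,"dz":-0.014,"twist":0},
  ],
)

```text
time_s: 11.28
eef_pos: [494.4, -224.5, 123.7]
tool_rot: [-180.0, 0.0, -171.3]
wrist_force: [0.9, -0.5, -0.7]
finger_gap: 0.46
```

Emit:
apply_moves(
  steps=[
    {"hand":0.4,"dx":0,"dy":0,"dz":-0.014,"twist":0},
    {"hand":0.4,"dx":0,"dy":0,"dz":-0.014,"twist":0},
    {"hand":0.4,"dx":0,"dy":0,"dz":-0.013,"twist":0},
    {"hand":0.4,"dx":0,"dy":0,"dz":-0.01,"twist":0},
    {"hand":0.4,"dx":0,"dy":0,"dz":-0.005,"twist":0},
    {"hand":0.4,"dx":0,"dy":0,"dz":0,"twist":0},
    {"hand":0.4,"dx":0,"dy":0,"dz":0,"twist":0},
    {"hand":0.4,"dx":0,"dy":0,"dz":0,"twist":0},
  ],
)

```text
time_s: 11.95
eef_pos: [493.9, -224.3, 177.5]
tool_rot: [180.0, -0.1, -171.3]
wrist_force: [-0.1, 0.7, -1.5]
finger_gap: 0.455
```

Emit:
apply_moves(
  steps=[
    {"hand":0.4,"dx":0,"dy":0,"dz":0,"twist":0},
    {"hand":0.4,"dx":0,"dy":0,"dz":0,"twist":0},
    {"hand":0.4,"dx":0,"dy":0,"dz":0,"twist":0},
    {"hand":0.4,"dx":0,"dy":0,"dz":0,"twist":0},
  ],
)

```text
time_s: 12.28
eef_pos: [494.2, -224.4, 177.9]
tool_rot: [180.0, -0.0, -171.3]
wrist_force: [-1.4, 0.3, -1.6]
finger_gap: 0.461
```

Run:
```python
from h import *
t=manip.get_image("top"); s=manip.get_image("scene")
a=t[150:270,320:440]; b=s[140:340,210:410]
o=np.hstack([cv2.resize(x,(400,400),interpolation=cv2.INTER_CUBIC) for x in (a,b)])
cv2.imwrite("pics/p8.png",o[:,:,::-1]); S=manip.read_state(); print(S["eef_pos"],S["tool_rot"],S["finger_gap"],S["wrist_force"])
for z in (150,165): print(z,proj("scene",(600,-206,z)))
```

```text
[ 494.3318552  -224.44728551  178.12530214] [ 1.79990541e+02 -1.52177901e-02 -1.71333918e+02] 0.4610033659079839 [-0.08817419  0.19841319 -1.21962211]
150 [[282.29412847 250.38686659]]
165 [[281.90858898 244.37977001]]
```

View pics/p8.png

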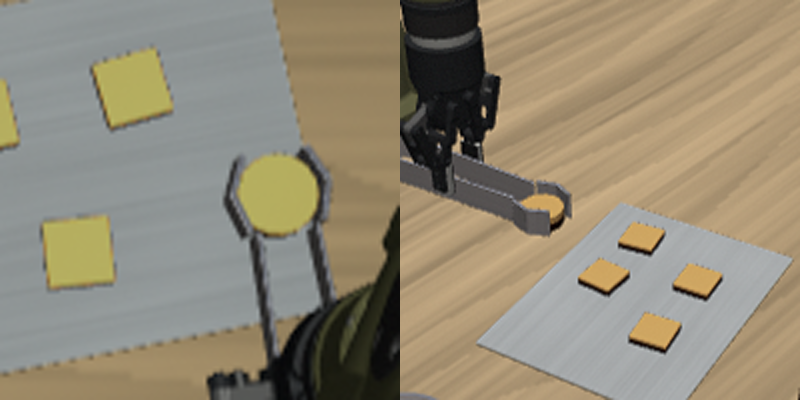

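The biscuit hangs in the jaws. In the scene view it is near (281.5,244.5), which matches z ≈ 165 mm, and the square biscuits in view appear undisturbed.

```bash
python3 -c "
from plant import manip
print(manip.hand_in(), manip.read_state()['finger_gap'])"
```

```text
the job is handed in; nothing more can be done
the job is handed in; nothing more can be done
```

The arm picked up the tongs, closed their jaws on the round biscuit and lifted it. I handed the job in at about 12.4 s with the biscuit still held up. The hand-in gave no verdict.

- **Height:** in the last pictures the biscuit sits in both jaws. Its place in the scene view matches a centre about 165 mm above the table.
- **Grip:** the fingers held steady at 0.46 open (about 39 mm) with 0.40 commanded, so they are squeezing. The wrist carried about 1.2 to 1.6 N, roughly the weight of the tongs and biscuit. I could not read the squeeze force or the tongs' hinge angle directly.
- **Other objects:** the four squares look undisturbed in the last view. I did not measure them, and the jar, cup and bowl were mostly outside the last crops. The arm stayed well clear of those three.
- **Disagreement:** the two cameras placed the biscuit about 6 mm apart at the start. The jaws were about 4 mm off on the way down, and I corrected that before the final drop.

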